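# Reload the analyser with the full reagent pack

### The arm

A 7-joint arm with a two-finger parallel gripper is mounted at the origin on the work surface. World frame = base frame: x ahead of the robot, y to its left, z up, the work surface at z = 0. Lengths are in m, angles in rad, forces in N, time in s.
With the tool pointing down it reaches from about 0.4 to 0.875 m from the base axis. Payload 6.5 kg.
Tool frame: the origin (TCP) lies on the centre line of the jaws, within the pads' length; the fingertips stand 11 mm ahead of it and the grasp point (between the pads) lies 8 mm behind it; z points along the fingers, y is the line along which they close (so a half turn about z gives the same grasp; the last joint's range is limited). The gripper opens to 88 mm and grips with 3 to 60 N. Pads are 18 mm wide; open, the fingers measure 123 mm over their backs; the gripper's body (75 mm by 187 mm) begins 45 mm behind the grasp point.
Start: joints at [1.236, 0.536, -0.004, 1.538, 0.003, 1.067, -0.071], TCP at [0.173, -0.627, 0.22] pointing down, gripper open.
Joint ranges: [-2.7, 2.7], [-0.37, 2.16], [-1.27, 1.26], [0.24, 2.4], [-1.31, 4.45], [0.19, 1.91], [-2.76, 2.76]. Speed limits (rad/s): [2.39, 2.39, 3.14, 3.14, 3.14, 3.14, 3.14].

### API

Orientations are given as a rotation vector (axis times angle).
In Python, from cell import manip, capture, models gives the robot as it stands. Calls block until the motion is done:
- manip.move_pose(position, orientation): joint-space move of the TCP to a pose.
- manip.move_l(position, ori=None, speed=0.15): straight line of the TCP; ori=None keeps the orientation; speed is the mean speed in m/s.
- manip.movej(angles): joint-space move.
- manip.command_gripper(opening): finger opening in m; the grip force is fixed at half the most; returns when the fingers have stopped.
- manip.wait(seconds).
- manip.inverse_kinematics(position, orientation): joint angles nearest the present ones, or None.
- manip.observe(): the state.
- capture(name): name is "side" or "top"; returns a dict with "color" (480x640x3 uint8, red, green, blue), "depth" (480x640 float32, m along the optical axis (not along the pixel's ray), 0 where there is no reading), "fx", "fy", "cx", "cy" (pixels), "rvec" (rotation vector, rad) and "tvec" (3), from world to camera coordinates, as OpenCV has them. Camera axes: x right, y down, z forward; pixel columns grow to the right and rows downward; lengths in m; the calibration is good to about 2 mm. A picture is of the moment at which its call begins.
A pose or a line that the arm cannot do raises manip.Unreachable and nothing moves.
- manip.finish_job(): hands the job in; it is judged then, once.
Trained networks look in a picture, given as the dict that the camera call returned (one of the last four; its "shot" number tells which), for a name from the list of things; names that differ only in an ending like _2 or _b are one class to them, and where a whole thing is asked for, a point or a joint stands for the part that bears it (a point fixed in the world has none). Each returns a list of dicts, best first, with "confidence" (0 to 1); they miss things now and then, are a little off and sometimes report something else, mostly with a low value. They report only what shows in the picture. A call takes as long as a camera call.
- models.outline_of(picture, label): "pixels" (480x640 bool, what is visible of it) and "bbox" ([centre column, centre row, width, height] as shares, 0 to 1, of the picture: columns of its width, rows of its height, round what is visible of it).
- models.spot_point(picture, label): "xy" ([column, row] as shares, 0 to 1, of the picture: columns of its width, rows of its height: a listed point, or the origin of a listed thing).
The state is a dict: "clock": time; "joints": joint angles; "dq": joint speeds; "joint_torque": joint torques, N m; "tool_pos": TCP position; "tcp_rot": TCP orientation; "contact_force": force on the tool from outside, world axes, zero at the start; "ft_torque": the same for the moment, N m; "finger_gap": finger opening in m; "grip_force": force on a finger pad.
Only numpy, scipy, OpenCV 4.12 (cv2) and the standard library are available. Lean on these libraries where they do the work, as an engineer would, in place of code of your own. Each camera call takes 0.05 s, during which the arm holds its last target. There are 200 camera calls.

### The job

One of the three look-alike reagent packs in the blue holder is full and the other two are spent; feel by weight which is the full one. Pull the analyser's blue drawer out to its stop, stand the full pack upright on the orange seat in the drawer, and push the drawer fully home without slamming it. The two spent packs must end up in the holder, and the soap bottle, cup and scanner must be left alone.

Things in the scene. Friction and masses are not known exactly. Their poses are not given: they have to be found in the camera images.
- analyser: white bench-top analyser, 300 deep (x) x 300 wide (y) x 215 high; fixed. Origin: middle of the lower edge of the casing front, which faces its own -x and has the blue drawer in it; the casing spans x = 0 to 300, 145 high at the front; a raised rear part 215 high begins at x = 130
- drawer (a joint): how far the drawer is out, m: 0 fully home, 0.16 at its stop; it slides along the analyser's own -x with slight friction and stays where it is left; it may start slightly ajar
- drawer_handle (a point): middle of the steel bar handle on the drawer's blue front panel: round bar 10 thick, 100 long along the analyser's y, its axis 45 in front of the panel and 112 above the table; axes as the analyser's. The panel is 12 thick and 176 wide, its top edge 132 above the table
- seat_top (a point): centre of the top face of the orange seat (50 x 74) in the drawer, 130 behind the handle bar, 73 behind the panel's inner face, 34 above the table when unloaded; axes as the analyser's. It lies 16 deep in a black bay 54 (x) by 80 (y) inside, walls 6 thick, open above once the drawer is out. The drawer's side walls are 50 high too; the analyser's roof passes 135 above the table
- seat (a joint): how far the sprung, weight-sensing seat has sunk, m: 0 unloaded, about 0.001 under a spent pack, about 0.005 under the full pack, at most 0.007
- holder: blue holder, fixed, 66 (x) x 258 (y) x 20 high, with three slots in a row along its own y, each 54 along x by 78 along y inside, 6 mm floor. Origin: centre of the underside
- slot0 (a point): centre of the floor of the holder's slot at y = -84, 6 above the table; axes as the holder's. In each slot stands one reagent pack with the holder's axes, centred to 2 mm. Packs look alike: white, 46 (x) x 70 (y), body 83 high, a green label on each broad face, and on top a green cap 30 across and 12 high (95 in all)
- slot1 (a point): the same for the middle slot, y = 0. The full pack weighs about 0.36 kg, a spent one about 0.08 kg; any slot may have the full one. The packs' own poses are not reported
- slot2 (a point): the same for the slot at y = +84
- soap: bystander: amber bottle with white cap, 56 across, 130 high; origin at the centre of its underside
- cup: bystander: clear plastic cup, 64 across, 70 high; origin at the centre of its underside
- scanner: bystander: white and black barcode scanner on its cradle, 90 x 70 x 88 high; origin at the centre of its underside

How it is judged:
On the way, in this order (a step that is already met when the one before it is completed fails the run):
1. the drawer is pulled out to its stop (at least 152 mm) (value of joint drawer above 0.152 m), for 0.1 s.
2. with the drawer still out, the full pack rests on the seat (seat sunk more than 3.2 mm), let go by the fingers (value of joint drawer above 0.12 m and value of joint seat above 0.0032 m and contact force between the fingers and anything else below 0.3 N), for 0.2 s.
At the end, for the whole second after the job is handed in: The drawer is home (within 6 mm of its closed stop) with the full pack's weight on the seat (sunk more than 3.2 mm), and the two spent packs rest in the holder (load on the holder 1.15 to 2.6 N, the weight of two spent packs) (value of joint drawer below 0.006 m and value of joint seat above 0.0032 m and contact force between holder and anything else between 1.15 and 2.6 N); the robot touches nothing.
It fails at once if the soap is moved more than 30 mm or tipped (distance of soap from where it was at the start of the episode above 0.03 m or angle between soap's own z axis and vertical above 0.35 rad).
It fails at once if the cup is moved more than 30 mm or tipped (distance of cup from where it was at the start of the episode above 0.03 m or angle between cup's own z axis and vertical above 0.35 rad).
It fails at once if the scanner is moved more than 30 mm or tipped (distance of scanner from where it was at the start of the episode above 0.03 m or angle between scanner's own z axis and vertical above 0.35 rad).
It fails at once if the drawer is slammed (faster than 0.6 m/s) (velocity of joint drawer above 0.6 m/s or velocity of joint drawer below -0.6 m/s).
It also fails if it takes over 72 s, if anything falls off the work surface, if the arm or the gripper's body presses on something with over 40 N, if the wrist force passes 120 N, or if a joint passes its speed limit or range.

## Working session

There is one attempt and no reset: what is moved stays moved. The work goes in short steps, each a Python script; the robot and the scene stay as the last script left them, time stands still between calls to the robot, and variables do not carry over. Pictures are saved under pics/ and viewed, at most 10 in all, crops included, and the job is handed in when it is done.

```bash
ls; mkdir -p pics
cat > h.py <<'E'
import numpy as np, cv2
from cell import manip, capture, models
def world(p,u,v,z=None,d=None):
    R=cv2.Rodrigues(np.array(p["rvec"],float))[0]; t=np.array(p["tvec"],float).ravel()
    r=np.array([(u-p["cx"])/p["fx"],(v-p["cy"])/p["fy"],1.])
    C=-R.T@t; D=R.T@r
    return C+D*(d if d is not None else (z-C[2])/D[2])
def cloud(p):
    R=cv2.Rodrigues(np.array(p["rvec"],float))[0]; t=np.array(p["tvec"],float).ravel()
    v,u=np.mgrid[:480,:640]; d=p["depth"]
    P=np.stack([(u-p["cx"])/p["fx"]*d,(v-p["cy"])/p["fy"]*d,d],-1)
    return (P-t)@R
E
python3 - <<'E'
from h import *
for n in("top","side"):
    p=capture(n); cv2.imwrite(f"pics/{n}0.png",p["color"][...,::-1])
    C=cloud(p); print(n,"cam",world(p,320,240,d=0))
    for l in ["analyser","drawer_handle","seat_top","holder","slot0","slot1","slot2","soap","cup","scanner"]:
        for s in models.spot_point(p,l)[:1]:
            u,v=s["xy"][0]*640,s["xy"][1]*480
            print(l,round(s["confidence"],2),round(u),round(v),"depthpt",C[int(min(v,479)),int(min(u,639))].round(3),"z0",world(p,u,v,z={"drawer_handle":.112,"seat_top":.034}.get(l,.006 if "slot" in l else 0)).round(3))
print(manip.observe())
E
```

```text
pics
top cam [ 0.46841714 -0.08345618  1.45880384]
analyser 0.79 358 222 depthpt [ 0.658 -0.149  0.133] z0 [ 0.676 -0.155  0.   ]
drawer_handle 0.69 359 241 depthpt [ 0.605 -0.149  0.116] z0 [ 0.604 -0.151  0.112]
seat_top 0.2 212 278 depthpt [0.509 0.26  0.087] z0 [0.511 0.273 0.034]
holder 0.73 211 280 depthpt [0.507 0.264 0.083] z0 [0.507 0.284 0.   ]
slot0 0.85 239 276 depthpt [0.514 0.186 0.094] z0 [0.516 0.201 0.006]
slot1 0.85 239 276 depthpt [0.514 0.186 0.094] z0 [0.516 0.201 0.006]
slot2 0.85 239 276 depthpt [0.514 0.186 0.094] z0 [0.516 0.201 0.006]
soap 0.92 212 206 depthpt [0.715 0.261 0.094] z0 [0.73  0.285 0.   ]
cup 0.95 267 203 depthpt [0.736 0.121 0.002] z0 [0.735 0.119 0.   ]
side cam [ 1.06240237 -0.93865178  1.18035984]
drawer_handle 0.98 290 244 depthpt [ 0.606 -0.143  0.119] z0 [ 0.605 -0.138  0.112]
holder 0.84 329 168 depthpt [0.531 0.251 0.042] z0 [0.513 0.293 0.   ]
slot0 0.89 318 183 depthpt [0.53  0.17  0.044] z0 [0.515 0.205 0.006]
slot1 0.89 318 183 depthpt [0.53  0.17  0.044] z0 [0.515 0.205 0.006]
slot2 0.89 318 183 depthpt [0.53  0.17  0.044] z0 [0.5
[... 262 characters left out ...]
[ 1.23580947,  0.53639455, -0.00439682,  1.53788766,  0.00260527,
        1.06730564, -0.07123605]), 'dq': array([ 9.10264003e-04,  9.40717798e-04, -4.23515602e-04,  2.42991782e-04,
       -7.23544234e-06, -3.59137026e-04, -8.53206152e-04]), 'joint_torque': array([ 5.68788855e-04, -5.70932472e+01,  9.91322771e-01, -2.51921099e+01,
       -5.60009968e-02,  1.09650390e-02,  5.76484763e-05]), 'tool_pos': array([ 0.1726117 , -0.62666018,  0.21962428]), 'tcp_rot': array([ 3.11324698e+00,  4.20937660e-01, -5.05131514e-05]), 'contact_force': array([ 0.60048124, -0.15248801,  1.06713754]), 'ft_torque': array([0.07101155, 0.00355608, 0.06530704]), 'grip_force': 0.0, 'finger_gap': 0.08828240470724869}
```

View pics/top0.png

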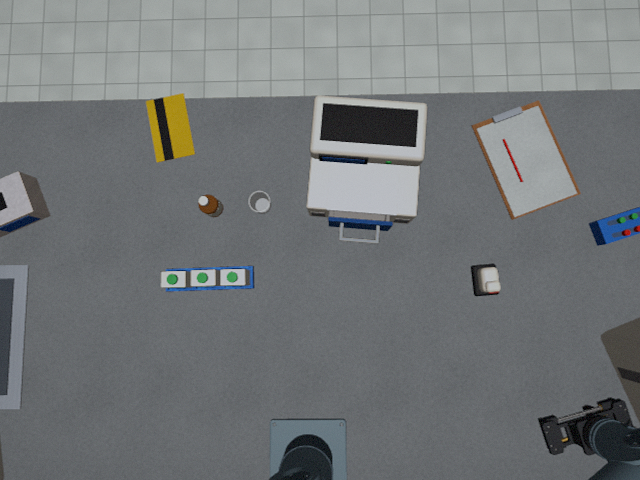

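View pics/side0.png

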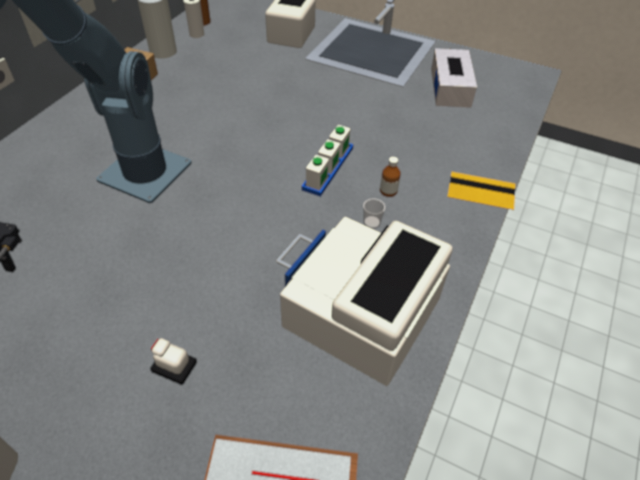

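The top view shows the analyser facing the robot with its handle at (359,241), the holder's caps at (173,279), (203,278) and (232,277), the cup at (260,202) and the soap at (209,205). The side view agrees. Next I'll refine the poses.

```bash
cat > m.py <<'E'
from h import *
def caps(p,x0=.40,x1=.62,y0=.10,y1=.42):
    C=cloud(p); c=p["color"].astype(int)
    g=(c[...,1]>c[...,0]+40)&(c[...,1]>c[...,2]+25)
    # only cap-top depth
    m=g&(C[...,0]>x0)&(C[...,0]<x1)&(C[...,1]>y0)&(C[...,1]<y1)&(C[...,2]>.088)
    n,_,st,ce=cv2.connectedComponentsWithStats(m.astype(np.uint8))
    return [(world(p,*ce[i],z=.095).round(4),st[i,4]) for i in range(1,n) if st[i,4]>8]
def handle(p):
    C=cloud(p); m=(C[...,2]>.100)&(C[...,2]<.128)&(C[...,1]>-.28)&(C[...,1]<-.02)&(C[...,0]>.3)&(C[...,0]<.66)
    c=p["color"].astype(int); m&=~(c[...,2]>c[...,0]+40)
    return C[m],m
E
python3 - <<'E'
from m import *
for n in("top","side"):
    p=capture(n); C=cloud(p); c=p["color"].astype(int)
    print(n); [print(" cap",*x) for x in caps(p)]
    box=lambda a,b,e,f:(C[...,0]>a)&(C[...,0]<b)&(C[...,1]>e)&(C[...,1]<f)
    blue=(c[...,2]>c[...,0]+40)&(c[...,2]>c[...,1]+20)
    hm=blue&box(.4,.62,.1,.42)&(C[...,2]<.03)
    P=C[hm][:,:2].astype(np.float32); r=cv2.minAreaRect(P); print(" holder",r, np.median(C[hm][:,2]))
    H,m=handle(p); print(" handle n",len(H), H.min(0).round(3),H.max(0).round(3))
    o=[]
    for y in np.arange(-.22,-.06,.01):
        s=H[(abs(H[:,1]-y)<.005)]
        if len(s): o.append((round(y,3),s[:,0].min().round(4),s[np.argmin(s[:,0]),2].round(3)))
    print(" handle prof",o)
    rm=box(.6,1.0,-.35,.1)&(abs(C[...,2]-.145)<.006); r=cv2.minAreaRect(C[rm][:,:2].astype(np.float32)); print(" roof",rm.sum(),r)
    print(" roofbox",cv2.boxPoints(r).round(4).tolist())
    pm=blue&box(.55,.75,-.35,.1)&(C[...,2]>.05); Q=C[pm]
    print(" panel",cv2.minAreaRect(Q[:,:2].astype(np.float32)),cv2.boxPoints(cv2.minAreaRect(Q[:,:2].astype(np.float32))).round(4).tolist())
E
```

```text
top
 cap [0.5109 0.2871 0.095 ] 85
 cap [0.5122 0.2033 0.095 ] 85
 cap [0.5084 0.3714 0.095 ] 84
 holder ((0.5115348100662231, 0.2880074083805084), (0.0681987777352333, 0.264631062746048), 1.438085675239563) 0.017553855597649277
 handle n 291 [ 0.599 -0.24   0.1  ] [ 0.66  -0.081  0.123]
 handle prof [(np.float64(-0.22), np.float64(0.6463), np.float64(0.11)), (np.float64(-0.21), np.float64(0.6178), np.float64(0.12)), (np.float64(-0.2), np.float64(0.5991), np.float64(0.115)), (np.float64(-0.19), np.float64(0.6021), np.float64(0.114)), (np.float64(-0.18), np.float64(0.6017), np.float64(0.119)), (np.float64(-0.17), np.float64(0.602), np.float64(0.117)), (np.float64(-0.16), np.float64(0.6046), np.float64(0.119)), (np.float64(-0.15), np.float64(0.605), np.float64(0.118)), (np.float64(-0.14), np.float64(0.6053), np.float64(0.115)), (np.float64(-0.13), np.float64(0.6057), np.float64(0.113)), (np.float64(-0.12), np.float64(0.6079), np.float64(0.119)), (np.float64(-0.11), np.float64(0.6084), np.float64(0.116)), (np.float64(-0.1), np.float64(0.6083), np.float64(0.118)), (np.float64(-0.09), np.
[... 1667 characters left out ...]
(-0.11), np.float64(0.6089), np.float64(0.115)), (np.float64(-0.1), np.float64(0.6081), np.float64(0.114))]
 roof 5257 ((0.8294186592102051, -0.1709909737110138), (0.30202749371528625, 0.3024289608001709), 84.60652160644531)
 roofbox [[0.6646999716758728, -0.30709999799728394], [0.9657999873161316, -0.33550000190734863], [0.9941999912261963, -0.0348999984562397], [0.6930999755859375, -0.006399999838322401]]
 panel ((0.6598647832870483, -0.155014306306839), (0.1776924431324005, 0.013648255728185177), 84.72049713134766) [[0.6449000239372253, -0.24289999902248383], [0.6585000157356262, -0.24410000443458557], [0.6747999787330627, -0.06719999760389328], [0.6611999869346619, -0.06589999794960022]]
```

```bash
cat >> m.py <<'E'
from scipy.spatial.transform import Rotation as Ro
YA=-.0935; YH=.0235
ax=np.array([np.cos(YA),np.sin(YA),0]); 
def down(yaw):  # tool y along (cos,sin), z down
    y=np.array([np.cos(yaw),np.sin(yaw),0]); z=np.array([0,0,-1.])
    best=None
    return Ro.from_matrix(np.stack([np.cross(y,z),y,z],1)).as_rotvec()
def ori(pos,yaw):
    q=np.array(manip.observe()["joints"]); o=[]
    for y in(yaw,yaw+np.pi):
        s=manip.inverse_kinematics(list(pos),list(down(y)))
        if s is not None: o.append((abs(np.array(s)-q).max(),y))
    return list(down(min(o)[1]))
def F(n=10,dt=.03):
    a=[]
    for _ in range(n): a.append(manip.observe()["contact_force"]); manip.wait(dt)
    return np.mean(a,0)
def st(t=""):
    o=manip.observe(); print(t,round(o["clock"],2),np.round(o["tool_pos"],4),"F",np.round(o["contact_force"],2),"gap",round(o["finger_gap"],4),"grip",round(o["grip_force"],1))
E
python3 - <<'E'
from m import *
H=np.array([.608,-.152,0])
p=H+[0,0,.25]; o=ori(p,YA)
cur=manip.observe()["tool_pos"]
manip.move_l([cur[0],cur[1],.27],speed=.25)
manip.move_pose(list(p),o); st("above")
manip.command_gripper(.04)
manip.move_l(list(H+[0,0,.135]),speed=.2); st()
manip.move_l(list(H+[0,0,.106]),speed=.08); st("low")
manip.command_gripper(0.0); st("grip")
b=F(4)
tgt=H+[0,0,.106]
for d in(.05,.1,.14,.15,.157,.161,.165):
    manip.move_l(list(tgt-ax*d),speed=.1); f=F(3)-b; st(d); print(f.round(1))
    if np.dot(f,ax)>12: break
p=capture("top"); cv2.imwrite("pics/top1.png",p["color"][120:360,200:520][...,::-1].repeat(2,0).repeat(2,1))
E
```

```text
above 3.85 [ 0.6077 -0.1537  0.2499] F [-0.72 -0.57 -0.88] gap 0.0882 grip 0.0
 5.41 [ 0.6089 -0.1519  0.1361] F [0.07 0.37 0.33] gap 0.0401 grip 0.0
low 5.92 [ 0.6077 -0.152   0.1056] F [-0.83 -0.04  0.14] gap 0.0399 grip 0.0
grip 6.62 [ 0.608 -0.152  0.106] F [ 0.23 -1.27 -0.12] gap 0.0004 grip 0.0
0.05 7.5 [ 0.5591 -0.1473  0.1062] F [-0.04 -0.33 -0.44] gap 0.0005 grip 0.0
[ 0.   0.3 -0.2]
0.1 8.25 [ 0.5094 -0.1427  0.1061] F [0.43 0.21 0.07] gap 0.0005 grip 0.0
[0.1 0.2 0.3]
0.14 8.9 [ 0.4697 -0.1389  0.1062] F [ 0.58 -0.32  0.08] gap 0.0008 grip 0.0
[-0.2  0.4 -0.3]
0.15 9.25 [ 0.4593 -0.138   0.1061] F [-0.24 -0.27  0.43] gap 0.001 grip 0.0
[ 0.1  0.2 -0.4]
0.157 9.6 [ 0.4519 -0.1374  0.1061] F [ 0.44 -0.06  1.  ] gap 0.0005 grip 0.0
[ 0.  -0.1 -0.5]
0.161 9.95 [ 0.4478 -0.137   0.106 ] F [0.2  0.07 0.35] gap 0.0005 grip 0.0
[ 0.5  0.5 -0.1]
0.165 10.3 [ 0.4437 -0.1366  0.106 ] F [ 0.91  0.77 -0.81] gap 0.0005 grip 0.0
[ 0.   0.4 -0.6]
```

View pics/top1.png

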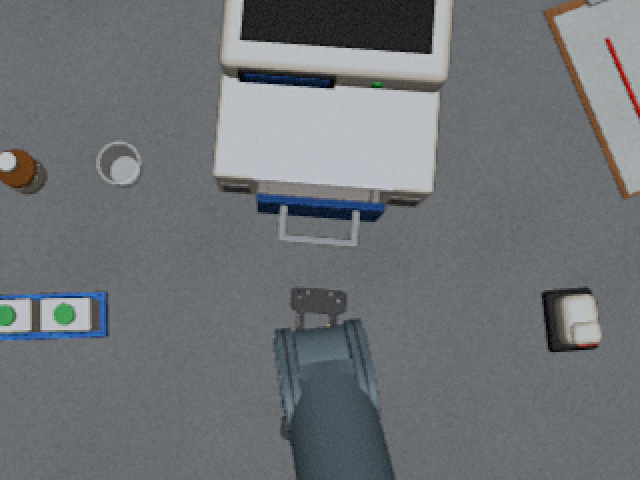

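The drawer is still in: the handle hasn't moved from crop (318,240). The fingers closed to 0 without catching the bar, so I'll check the tool against the images.

Run:
```python
from m import *
o=manip.observe(); M=Ro.from_rotvec(o["tcp_rot"]).as_matrix(); print(M.round(3))
p=capture("side"); im=p["color"][...,::-1].copy()
def proj(P): return cv2.projectPoints(np.array([P],float),np.array(p["rvec"]),np.array(p["tvec"]),np.array([[p["fx"],0,p["cx"]],[0,p["fy"],p["cy"]],[0,0,1.]]),None)[0].ravel()
t=np.array(o["tool_pos"]); u=proj(t); v=proj(t+M[:,2]*.011); print(u,v)
c=im[140:320,170:410].repeat(3,0).repeat(3,1)
h=proj([.608,-.152,.112])
for q,col in((u,(0,0,255)),(v,(0,255,255)),(h,(255,0,255))): cv2.circle(c,(int((q[0]-170)*3),int((q[1]-140)*3)),4,col,1)
cv2.imwrite("pics/side2.png",c)
H,m=handle(p); print(len(H)); C=cloud(p)
```

```text
[[ 0.093  0.996  0.   ]
 [ 0.996 -0.093 -0.   ]
 [-0.     0.    -1.   ]]
[236.93441639 223.94191423] [237.29499122 226.73433134]
290
```

View pics/side2.png

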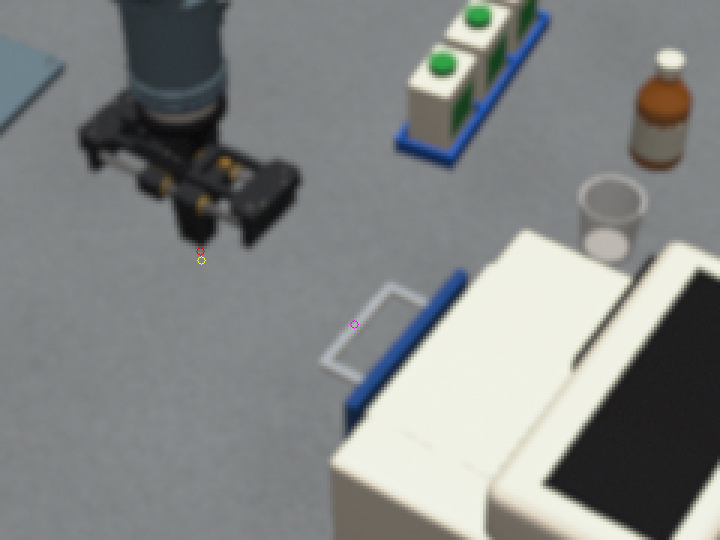

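The magenta ring sits on the bar at (354,324), so the bar position is right. The visible fingertips end at (197,242), above the projected tip at (201,260). I'll measure the real tip from depth.

Run:
```python
from m import *
def tip(t):
    p=capture("side"); C=cloud(p); o=manip.observe(); M=Ro.from_rotvec(o["tcp_rot"]).as_matrix()
    L=(C.reshape(-1,3)-o["tool_pos"])@M
    L=L[(abs(L[:,0])<.03)&(abs(L[:,1])<.12)&(abs(L[:,2])<.12)&(p["depth"].ravel()>0)]
    print(t,"gap",round(o["finger_gap"],3),len(L))
    for a in np.arange(-.08,.1,.01):
        s=L[abs(L[:,1]-a)<.005]
        if len(s): print(f"y{a:.2f} n{len(s)} zmax {s[:,2].max():.3f} x {s[:,0].mean():.3f}")
manip.command_gripper(0); tip("closed")
cur=manip.observe()["tool_pos"]; manip.move_l([cur[0],cur[1],.2],speed=.25)
tip("high")
manip.command_gripper(.04); tip("open40")
```

```text
closed gap 0.0 2002
y-0.08 n93 zmax 0.112 x -0.006
y-0.07 n66 zmax 0.111 x -0.007
y-0.06 n76 zmax 0.111 x -0.003
y-0.05 n63 zmax 0.112 x -0.005
y-0.04 n69 zmax 0.112 x -0.006
y-0.03 n76 zmax 0.111 x -0.004
y-0.02 n79 zmax 0.110 x -0.007
y-0.01 n125 zmax 0.113 x -0.008
y-0.00 n89 zmax 0.111 x -0.004
y0.01 n149 zmax 0.111 x -0.005
y0.02 n119 zmax 0.112 x -0.002
y0.03 n153 zmax 0.110 x 0.000
y0.04 n82 zmax 0.114 x -0.003
y0.05 n74 zmax 0.111 x -0.002
y0.06 n70 zmax 0.111 x -0.004
y0.07 n65 zmax 0.110 x -0.003
y0.08 n114 zmax 0.109 x -0.001
y0.09 n114 zmax 0.111 x 0.001
high gap 0.0 709
y-0.08 n40 zmax -0.084 x -0.014
y-0.07 n17 zmax -0.096 x -0.019
y-0.06 n13 zmax -0.095 x -0.024
y-0.05 n16 zmax -0.094 x -0.024
y-0.04 n11 zmax -0.099 x -0.023
y-0.03 n16 zmax -0.096 x -0.023
y-0.02 n26 zmax -0.051 x -0.020
y-0.01 n85 zmax -0.023 x -0.016
y-0.00 n43 zmax -0.022 x -0.011
y0.01 n82 zmax -0.024 x -0.008
y0.02 n75 zmax -0.039 x -0.004
y0.03 n100 zmax -0.082 x -0.001
y0.04 n28 zmax -0.097 x -0.003
y0.05 n18 zmax -0.099 x -0.017
y0.06 n11 zmax -0.094 x -0.024
y0.07 n6 zmax -0.096 x -0.026
y0.08 n58 zmax -0.083 x 0.002
y0.09 n64 zmax -0.087 x -0.003
open40 gap 0.04 827
y-0.08 n46 zmax -0.085 x -0.016
y-0.07 n20 zmax -0.096 x -0.020
y-0.06 n11 zmax -0.101 x -0.020
y-0.05 n19 zmax -0.104 x -0.023
y-0.04 n29 zmax -0.026 x -0.018
y-0.03 n129 zmax -0.018 x -0.011
y-0.02 n86 zmax -0.021 x -0.006
y-0.01 n15 zmax -0.096 x -0.024
y-0.00 n19 zmax -0.097 x -0.021
y0.01 n18 zmax -0.093 x -0.014
y0.02 n50 zmax -0.018 x -0.005
y0.03 n121 zmax -0.022 x -0.002
y0.04 n68 zmax -0.034 x -0.004
y0.05 n53 zmax -0.089 x -0.010
y0.06 n13 zmax -0.097 x -0.025
y0.07 n3 zmax -0.096 x -0.025
y0.08 n62 zmax -0.082 x -0.000
y0.09 n65 zmax -0.088 x -0.003
```

The real fingertips are about 22 mm behind the reported TCP instead of 11 mm ahead, so the tool sits roughly 31–33 mm higher than stated. I'll pin that down with a gentle touch on the table.

Run:
```python
from m import *
manip.command_gripper(0)
t=np.array(manip.observe()["tool_pos"]); b=F(6)
manip.move_l([t[0],t[1],-.014],speed=.2); print((F(3)-b).round(2))
z=-.014
for i in range(9):
    z-=.002; manip.move_l([t[0],t[1],z],speed=.05); f=(F(3)-b)[2]; o=manip.observe(); print(z,o["tool_pos"][2].round(4),f.round(2))
    if abs(f)>2.5: break
manip.move_l([t[0],t[1],.02],speed=.2); st()
```

```text
[ 0.24 -0.55  0.07]
-0.016 -0.0159 -0.05
-0.018000000000000002 -0.0181 0.25
-0.020000000000000004 -0.0187 23.62
 15.63 [ 0.4444 -0.1369  0.0205] F [-0.31  0.62  0.47] gap 0.0006 grip 0.0
```

The tool really is 29.5 mm higher than reported, so I'll correct for it and pull again.

```bash
cat >> m.py <<'E'
GZ=.0295-.008   # reported z = grasp z - .0295 - .008... true grasp z = reported + .0295 + .008
def G(xy,gz): return [xy[0],xy[1],gz-.0375]
E
sed -i '/^GZ=/d' m.py
python3 - <<'E'
from m import *
H=np.array([.608,-.152])
a2=ax[:2]
t=manip.observe()["tool_pos"]
manip.move_l([t[0],t[1],.165-.0375],speed=.25); manip.command_gripper(.04)
manip.move_l(G(H,.165),speed=.2)
manip.move_l(G(H,.114),speed=.1); st("low")
manip.command_gripper(0.0); st("grip"); b=F(3)
if manip.observe()["finger_gap"]>.006:
  for d in(.13,.15,.157,.162,.166):
    manip.move_l(G(H-a2*d,.114),speed=.1); f=F(2)-b; st(d); print(f.round(1))
    if np.dot(f,ax)>10: break
  manip.wait(.15)
p=capture("top"); cv2.imwrite("pics/top3.png",p["color"][120:360,200:520][...,::-1].repeat(2,0).repeat(2,1))
E
```

```text
low 18.57 [ 0.6081 -0.1519  0.0766] F [0.22 0.47 0.13] gap 0.0398 grip 0.0
grip 19.16 [ 0.6085 -0.1521  0.0768] F [1.74 0.67 1.62] gap 0.0092 grip 30.1
0.13 20.77 [ 0.478  -0.1397  0.0767] F [-1.65 -0.03  8.66] gap 0.0089 grip 30.2
[-2.5  0.4  7.4]
0.15 21.19 [ 0.4668 -0.1385  0.0775] F [ 22.82  -2.56 -19.84] gap 0.009 grip 30.0
[ 21.9  -3.  -22. ]
```

View pics/top3.png

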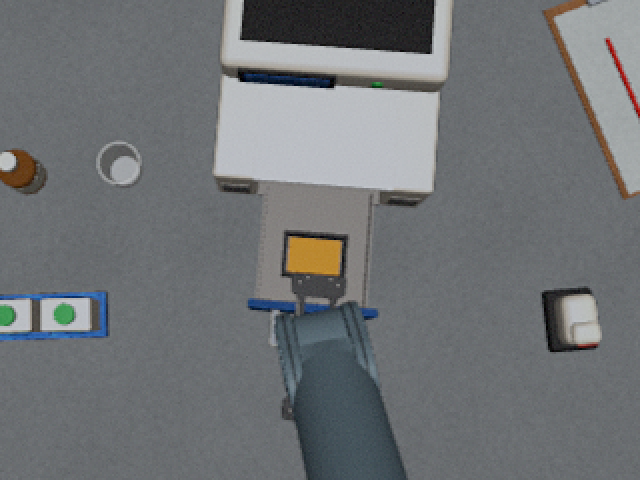

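The drawer is out at its stop, with the orange seat showing at crop (315,255). Now I'll release it, locate the seat and weigh the packs.

```bash
cat >> m.py <<'E'
PK=[np.array([.5112,.2052]),np.array([.5100,.2890]),np.array([.5073,.3732])]
E
python3 - <<'E'
from m import *
manip.command_gripper(.04)
t=manip.observe()["tool_pos"]; manip.move_l([t[0],t[1],.2-.0375],speed=.25)
k=0; p=G(PK[0],.2); manip.move_pose(p,ori(p,YH)); manip.command_gripper(.085); st()
for n in("top","side"):
    p=capture(n); C=cloud(p); c=p["color"].astype(int)
    m=(c[...,0]>c[...,2]+70)&(c[...,0]>150)&(C[...,0]>.5)&(C[...,0]<.7)&(C[...,1]>-.25)&(C[...,1]<-.05)
    v,u=np.nonzero(m); W=world(p,u.mean(),v.mean(),z=.034); print(n,m.sum(),W.round(4), C[m].mean(0).round(4))
    print(cv2.minAreaRect(C[m][:,:2].astype(np.float32)))
    H,_=handle(p); print("handle",[H[abs(H[:,1]-y)<.006][:,0].min().round(4) for y in(-.18,-.14,-.11) if (abs(H[:,1]-y)<.006).any()])
for k in range(3):
    if k: manip.move_l(G(PK[k],.15),speed=.25)
    manip.move_l(G(PK[k],.074),speed=.15)
    manip.wait(.1); b=F(8,.02)
    manip.command_gripper(.02); st("grip")
    manip.move_l(G(PK[k],.081),speed=.06); manip.wait(.15); f=F(8,.02)-b; print("pack",k,f.round(2))
    if f[2]<-2.2: print("FULL",k); break
    manip.move_l(G(PK[k],.074),speed=.06); manip.command_gripper(.085)
    manip.move_l(G(PK[k],.15),speed=.25)
st()
E
```

```text
24.61 [0.5112 0.2053 0.1625] F [-0.63 -0.35 -0.96] gap 0.0851 grip 0.0
top 436 [ 0.5943 -0.149   0.034 ] [ 0.5944 -0.149   0.0331]
((0.5947991013526917, -0.14890500903129578), (0.07451540976762772, 0.04974266141653061), 84.24595642089844)
handle [np.float64(0.4577), np.float64(0.4608), np.float64(0.4638)]
side 358 [ 0.5931 -0.1452  0.034 ] [ 0.5936 -0.146   0.0354]
((0.5960939526557922, -0.15027651190757751), (0.0820017158985138, 0.05708641931414604), 86.9931869506836)
handle [np.float64(0.4569), np.float64(0.4593), np.float64(0.4635)]
grip 26.61 [0.5124 0.2054 0.0369] F [3.16 0.04 2.11] gap 0.0456 grip 29.9
pack 0 [-0.01  0.21 -3.67]
FULL 0
 27.16 [0.5109 0.2051 0.0432] F [-0.05  0.01 -2.86] gap 0.0458 grip 29.9
```

Pack 0 is the full one (3.67 N). I'll regrip it about 8 mm higher so the gripper body clears the casing roof and the panel, then carry it to the seat.

Run:
```python
from m import *
P=PK[0]; S=np.array([.5945,-.1485]); h=.076
manip.move_l(G(P,.074),speed=.06); manip.command_gripper(.06)
manip.move_l(G(P,.006+h),speed=.1); manip.command_gripper(.02); st("regrip")
manip.move_l(G(P,.22),speed=.2)
f=manip.observe()["contact_force"]; print(f)
o=ori(G(S,.22),YA)
manip.move_l(G(S,.22),o,speed=.25)
manip.move_l(G(S,.15),speed=.15); st("pre")
p=capture("side"); cv2.imwrite("pics/side4.png",p["color"][140:320,170:410][...,::-1].repeat(3,0).repeat(3,1))
```

```text
regrip 28.44 [0.5116 0.2053 0.0446] F [ 0.37 -0.04  0.36] gap 0.0456 grip 29.9
[-0.65385914  0.47091836 -2.79242882]
pre 31.5 [ 0.5951 -0.148   0.1131] F [-0.29 -0.75 -3.52] gap 0.0457 grip 29.9
```

View pics/side4.png

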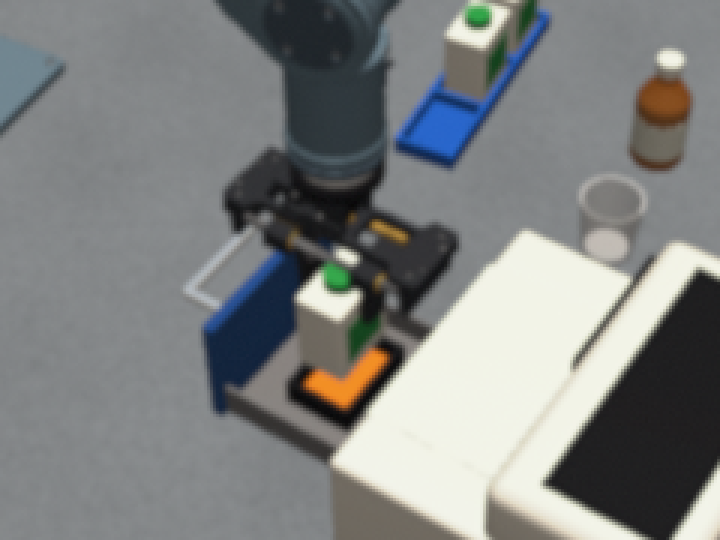

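The pack hangs upright over the seat, with its cap at (337,275) and the orange seat at (345,378). I'll lower it while watching the force.

Run:
```python
from m import *
S=np.array([.5945,-.1485]); h=.076
b=F(4,.02)
for z in(.052,.045,.040,.036,.033):
    manip.move_l(G(S,z+h),speed=.08); f=F(3,.02)-b; print(z,f.round(2))
    if f[2]>6 or np.hypot(f[0],f[1])>8: print("stop"); break
st()
if z<.037:
    manip.command_gripper(.062); manip.wait(.3); st("released")
    manip.move_l(G(S,.2),speed=.2)
    p=capture("side"); cv2.imwrite("pics/side5.png",p["color"][140:320,170:410][...,::-1].repeat(3,0).repeat(3,1))
```

```text
0.052 [0.21 0.67 0.35]
0.045 [0.29 0.31 0.33]
0.04 [0.4  0.04 0.66]
0.036 [ 0.25 -0.05  0.44]
0.033 [ 0.68 -0.11  1.72]
 33.29 [ 0.5947 -0.1485  0.0716] F [ 0.25 -0.2  -2.41] gap 0.0458 grip 29.9
released 34.02 [ 0.5945 -0.1485  0.0715] F [ 0.62  0.67 -0.08] gap 0.062 grip 0.0
```

View pics/side5.png

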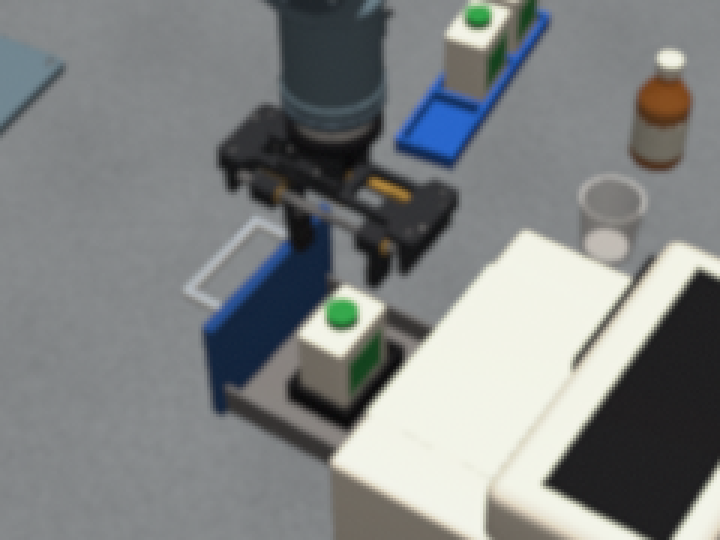

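The pack is seated in the bay at (342,345), upright. Now I'll regrip the bar and push the drawer home gently.

Run:
```python
from m import *
H=np.array([.466,-.1388]); a2=ax[:2]
manip.move_l(G(H,.2),speed=.2); manip.command_gripper(.04)
manip.move_l(G(H,.114),speed=.12); st("low")
manip.command_gripper(0.0); st("grip"); b=F(4,.02)
if manip.observe()["finger_gap"]>.006:
  for d in(.14,.15,.154,.157,.160,.163,.166,.169):
    manip.move_l(G(H+a2*d,.114),speed=.08); f=F(3,.02)-b; print(d,manip.observe()["tool_pos"].round(4),f.round(1))
    if np.dot(f,ax)<-12: break
  st("end")
  manip.command_gripper(.04); manip.wait(.1)
  t=manip.observe()["tool_pos"]; manip.move_l([t[0],t[1],.2-.0375],speed=.2)
  manip.move_l(G([.45,-.14],.25),speed=.25)
  p=capture("side"); cv2.imwrite("pics/side6.png",p["color"][100:320,170:450][...,::-1].repeat(2,0).repeat(2,1))
  Hh,_=handle(p); print("handle",[Hh[abs(Hh[:,1]-y)<.006][:,0].min().round(4) for y in(-.18,-.14,-.12)])
  st()
```

```text
low 36.85 [ 0.4665 -0.1388  0.077 ] F [0.62 0.39 0.29] gap 0.0398 grip 0.0
grip 37.43 [ 0.4665 -0.1389  0.0767] F [ 1.97 -0.89  1.02] gap 0.0087 grip 30.0
0.14 [ 0.6054 -0.1522  0.0767] [-2.4 -0.6  4. ]
0.15 [ 0.6158 -0.1532  0.0767] [-0.3 -0.7  3.8]
0.154 [ 0.6194 -0.1535  0.0767] [-0.7 -1.2  4.2]
0.157 [ 0.6221 -0.1538  0.0767] [-1.3 -0.9  4.4]
0.16 [ 0.6251 -0.154   0.0767] [-1.8 -1.1  4.9]
0.163 [ 0.6256 -0.1541  0.0766] [-9.1 -0.2 11.9]
0.166 [ 0.6255 -0.1541  0.0765] [-19.    1.2  20.7]
end 41.27 [ 0.6255 -0.1541  0.0765] F [-17.2   -0.06  21.67] gap 0.0089 grip 30.3
handle [np.float64(0.618), np.float64(0.6216), np.float64(0.6233)]
 43.54 [ 0.451  -0.1399  0.212 ] F [-0.09  0.28 -0.45] gap 0.0403 grip 0.0
```

View pics/side6.png

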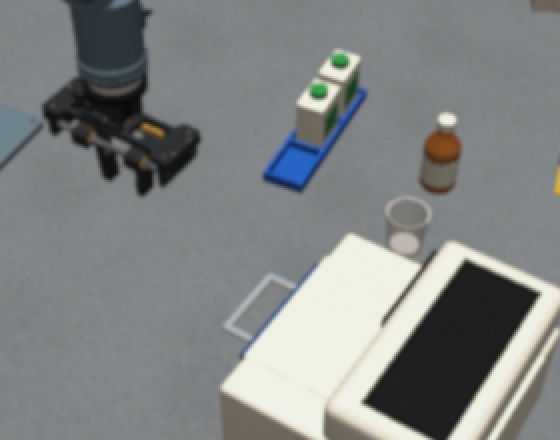

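The drawer is shut against its stop: the panel is flush at (280,310) and the bar travelled 159 mm from the out stop. The two spent packs are still in the holder, and the robot is clear of everything.

```bash
python3 -c "
from h import *
print(manip.finish_job())"
```

```text
the job is handed in; nothing more can be done
None
```

I handed in the job with the full pack (the one at the holder's end nearest the analyser, 3.67 N by feel) upright on the seat, the drawer pushed gently to its closed stop, both spent packs in the holder, and the soap, cup and scanner not touched; the hand-in returned no verdict.

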